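# Breakers back on at the riveting bench

### The arm

A 6-joint arm with a two-finger parallel gripper is mounted at the origin on the work surface. World frame = base frame: x ahead of the robot, y to its left, z up, the work surface at z = 0. Lengths are in m, angles in rad, forces in N, time in s.
With the tool pointing down it reaches from about 0.25 to 0.775 m from the base axis. Payload 4 kg.
Tool frame: the origin (TCP) lies at the very end of the fingers, on their centre line; the grasp point (between the pads) lies bot.grip_depth behind it (bot.grip_depth is the distance from the TCP to the grasp point, in m); z points along the fingers, y is the line along which they close (so a half turn about z gives the same grasp; the last joint's range is limited). The gripper opens to 94 mm and grips with 3 to 60 N. Pads are 16 mm wide; open, the fingers measure 119 mm over their backs; the gripper's body (75 mm by 177 mm) begins 78 mm behind the grasp point.
Start: joints at [1.192, 0.087, 1.371, -0, 1.684, -0.103], TCP at [0.15, 0.529, 0.206] pointing down, gripper open.
Joint ranges: [-3.1, 3.1], [-0.76, 2.03], [0.27, 2.55], [-1.08, 4.22], [0.17, 2.65], [-2.57, 2.57]. Speed limits (rad/s): [2.79, 2.79, 3.14, 3.14, 3.14, 3.14].

### API

Orientations are given as a unit quaternion [w, x, y, z].
In Python, from workcell import telemetry, optics, job, bot gives the robot as it stands.
- The arm moves only by the shell command python3 -m creep 'ROWS'. ROWS is JSON, a list of rows, each a list of 3 entries, a list of its own where there are three numbers: the closure, from 0 (fully open) to 1 (shut), then the shift along the tool's x, y, z in m, then the turn, a rotation vector about the tool's x, y, z in rad. A call has 1 to 5 rows; each row is the pose to reach, as a shift and turn from the pose commanded when the call began, along the tool's axes at that moment; what a row does not reach only later rows make up. A row lasts 1/10 s, in which the tool goes at most 50 mm and 8.59 degrees, less where a joint would pass 70% of its speed; a pose out of reach is approached as far as the arm can. A call with a gripper value outside its range is refused whole. The fingers move at their own pace and stop on an object; the grip force is fixed at half the most. Time passes only in rows, so rows that repeat a pose let the fingers close. It gives the time, the measured TCP pose, the force, the opening and the grip force at its end, in the units of the state.
- telemetry.observe(): the state, without advancing time (a new reading comes with each control period).
- optics.snapshot(name): name is "scene" or "top" or "wrist"; returns a dict with "image" (384x512x3 uint8, red, green, blue), "K" (3x3 intrinsics, pixels), "R" (3x3) and "t" (3): a world point X has camera coordinates R X + t. Camera axes: x right, y down, z forward; pixel columns grow to the right and rows downward; lengths in m; the calibration is good to about 2 mm. A picture is of the moment at which its call begins. There is no depth.
- job.close_job(): hands the job in; it is judged then, once.
The state is a dict: "t": time; "joint_pos": joint angles; "joint_velocities": joint speeds; "joint_torque": joint torques, N m; "eef_pos": TCP position; "ee_rot": TCP orientation; "contact_force": force on the tool from outside, world axes, zero at the start; "torque": the same for the moment, N m; "grip_width": finger opening in m; "grasp_force": force on a finger pad.
Only numpy, scipy, OpenCV 4.12 (cv2) and the standard library are available. Lean on these libraries where they do the work, as an engineer would, in place of code of your own. Each camera call takes 0.05 s, during which the arm holds its last target. There are 200 camera calls.

### The job

Before the riveting shift starts, make sure that the three breakers under the power box's cover are on. Open the cover all the way, feel the handles lightly one after the other from the robot's left to its right, and throw over, towards the hinge, only those you find off, never switching off one that is on. Then shut the cover fully; do not force the handles, and leave the other things on the bench where they are.

Things in the scene. Friction and masses are not known exactly. Their poses are not given: they have to be found in the camera images.
- powerbox: Bench power box, grey, 220 x 320 x 120 mm (x, y, z), fixed to the bench. Origin: centre of its underside; its x points from the operator's side (sockets) to the cover's hinge, y to its left, z up. On its deck (z 120) a collar 124 x 170 mm (x, y), 32 mm high, wall 5 mm, surrounds the row of breakers; the cover lies on it.
- cover (a joint): Angle of the cover: 0 shut, 1.75 rad wide open (a stop). Plate 130 x 176 x 5 mm, 160 g, hinged along its far edge, parallel to the box's y; its near edge rises and swings away over the hinge. The stiff hinge (0.17 N m) holds it at any angle. The shut cover hides the breaker handles.
- cover_bar (a point): Centre of the round steel bar of the cover's bow handle: 10 mm thick, 72 mm long, parallel to the box's y, its axis 38 mm above the cover plate's mid-plane, 107 mm from the hinge axis. It is fixed to the cover and smooth: it can turn between finger pads. Shut: at box x -45, z 192.5 mm.
- cover_hinge (a point): Point on the cover's hinge axis, at its middle: box x +62, y 0, z 154.5 mm. The axis is parallel to the box's y.
- breaker_left (a point): Left breaker: centre of its flat top, fixed, at box x 0, y +45, z 130 mm. Its black handle (handle_left, end tip_left), 27 mm wide, 5 mm thick, pivots 5 mm below this point; the tip is 24 mm from the pivot. It leans 0.45 rad to box -x when off, 0.45 rad to +x (the hinge side) when on; never between. A push of 2 to 6 N on it makes it leave either place; past upright it snaps over. Its place is not reported.
- breaker_middle (a point): Same for the middle breaker (handle_middle, tip_middle), at box x 0, y 0, z 130 mm.
- breaker_right (a point): Same for the right breaker (handle_right, tip_right), at box x 0, y -45, z 130 mm.

How it is judged:
On the way, in this order (a step that is already met when the one before it is completed fails the run):
1. the cover is opened all the way and stands (value of joint cover above 1.5 rad and velocity of joint cover below 0.1 rad/s), for 0.2 s.
2. the left handle is felt with the fingers (contact force between the fingers and handle_left above 0.5 N and value of joint cover above 1.3 rad), for 0.02 s.
3. the middle handle is felt with the fingers (contact force between the fingers and handle_middle above 0.5 N and value of joint cover above 1.3 rad), for 0.02 s.
4. the right handle is felt with the fingers (contact force between the fingers and handle_right above 0.5 N and value of joint cover above 1.3 rad), for 0.02 s.
At the end, for the whole second after the job is handed in: All three breaker handles are on (leaning to the hinge side, within 0.15 rad of that end), the cover is shut to within 0.05 rad and at rest (value of joint each of handle_left, handle_middle, handle_right above 0.75 rad and value of joint cover below 0.05 rad and velocity of joint cover below 0.05 rad/s); the robot touches nothing.
It fails at once if a breaker that was on is switched off ((distance of tip_left from where it was at the start of the episode above 0.011 m and value of joint handle_left below 0.28 rad) or (distance of tip_middle from where it was at the start of the episode above 0.011 m and value of joint handle_middle below 0.28 rad) or (distance of tip_right from where it was at the start of the episode above 0.011 m and value of joint handle_right below 0.28 rad)).
It fails at once if a breaker handle is forced, more than 30 N (contact force between anything else and handle_left above 30 N or contact force between anything else and handle_middle above 30 N or contact force between anything else and handle_right above 30 N).
It fails at once if another thing on the bench is moved more than 25 mm (distance of any of plate_a, plate_b, plate_c, plate_stack, rivet_tin, hammer, oil_bottle, hinge_coil from where it was at the start of the episode above 0.025 m).
It also fails if it takes over 67 s, if anything falls off the work surface, if the arm or the gripper's body presses on something with over 40 N, if the wrist force passes 120 N, or if a joint passes its speed limit or range.

## Working session

There is one attempt and no reset: what is moved stays moved. The work goes in short steps, Python scripts to look and compute and a shell command to move; the robot and the scene stay as the last step left them, time stands still between calls to the robot, and variables do not carry over. Pictures are saved under pics/ and viewed, at most 10 in all, crops included, and the job is handed in when it is done.

```bash
ls; mkdir -p pics; python3 - <<'E'
from workcell import telemetry, optics, job, bot
import cv2,numpy as np
s=telemetry.observe();print(s,bot.grip_depth)
for n in("scene","top"):
    c=optics.snapshot(n);cv2.imwrite(f"pics/{n}0.png",c["image"][:,:,::-1]);np.savez(f"{n}0.npz",**c);print(n,c["K"],c["R"],c["t"])
E
```

```text
pics
{'t': 0.0, 'joint_pos': array([ 1.19190488e+00,  8.79821255e-02,  1.37220172e+00,  1.16330412e-05,
        1.68358708e+00, -1.03080658e-01]), 'joint_velocities': array([ 3.07854764e-04, -6.87905435e-05, -1.56580994e-03, -3.73693799e-04,
       -1.92468648e-04,  9.53956779e-04]), 'joint_torque': array([-1.56780137e-03, -3.40171087e+01, -3.02427471e+01,  7.15288217e-02,
        3.29885725e-02, -1.67800613e-04]), 'eef_pos': array([0.14957466, 0.52872413, 0.20431599]), 'ee_rot': array([-2.65546791e-04,  1.37467973e-01,  9.90505613e-01, -1.05628395e-03]), 'contact_force': array([-0.42573066, -0.15048839, -0.35893725]), 'torque': array([0.00225865, 0.02946357, 0.06342673]), 'grasp_force': 0.0, 'grip_width': 0.09406544224411231} 0.0188
scene [[453.70535175   0.         258.73550113]
 [  0.         453.70535175 193.78121665]
 [  0.           0.           1.        ]] [[ 0.59736973  0.8019099   0.00948246]
 [ 0.63960644 -0.4692649  -0.60884649]
 [-0.48379025  0.3697715  -0.79323138]] [-0.36852557 -0.2194627   1.07188306]
top [[478.06810739   0.         246.90502828]
 [  0.         478.06810739 200.39078213]
 [  0.           0.           1.        ]] [[ 0.0117737  -0.99992314  0.00388516]
 [-0.97769233 -0.01232665 -0.20968016]
 [ 0.20971194 -0.00132978 -0.97776231]] [0.03696089 0.5659438  0.80193961]
```

View pics/scene0.png

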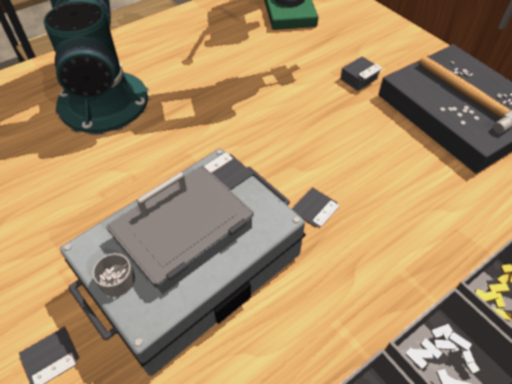

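View pics/top0.png

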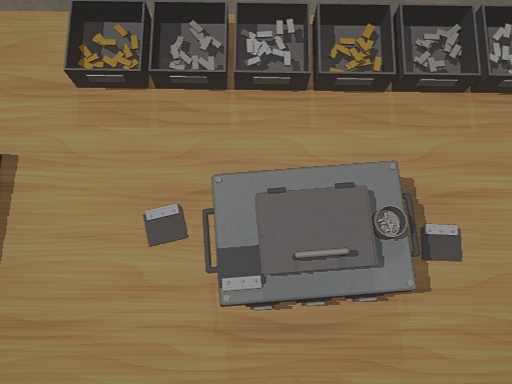

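Scene: box deck corners at about (66,248), (220,153), (303,222), (148,355), with the bow handle near (163,193). Top: deck corners at (214,176), (394,162), (413,290), (220,305), bar from (295,254) to (348,251). A plate lies on the deck at near-left and the tin is at right.

```bash
cat > h.py <<'E'
import numpy as np,cv2
from scipy.spatial.transform import Rotation as Ro
from scipy.optimize import least_squares
def proj(c,X):
    X=np.atleast_2d(X); p=(X@c["R"].T+c["t"])@c["K"].T
    return p[:,:2]/p[:,2:]
def b2w(p,B):
    x,y,a=p; B=np.atleast_2d(np.array(B,float))
    return B@np.array([[np.cos(a),-np.sin(a),0],[np.sin(a),np.cos(a),0],[0,0,1]]).T+[x,y,0]
E
python3 - <<'E'
from h import *
T=np.load("top0.npz");S=np.load("scene0.npz")
C=np.array([[110,160,120],[110,-160,120],[-110,-160,120],[-110,160,120]])/1e3
bar=np.array([[-45,36,192.5],[-45,-36,192.5]])/1e3
t=np.array([[214,176],[394,162],[413,290],[220,305]]);tb=np.array([[295,254],[348,251]])
s=np.array([[303,222],[148,355],[66,248],[220,153]])
f=lambda p:np.r_[proj(T,b2w(p,C))-t,proj(T,b2w(p,bar))-tb,proj(S,b2w(p,C))-s].ravel()
r=least_squares(f,[.5,0,0],loss='soft_l1');print(r.x,f(r.x).reshape(-1,2).round(1))
np.save("pose.npy",r.x)
for n,c in(("top",T),("scene",S)):
    im=cv2.imread(f"pics/{n}0.png")
    for P in list(C)+list(bar)+[[.062,.088,.1545],[.062,-.088,.1545],[-.068,.088,.157],[-.068,-.088,.157]]:
        cv2.circle(im,tuple(int(v) for v in proj(c,b2w(r.x,P))[0].round()),1,(0,0,255),-1)
    globals()[n]=cv2.resize(im[140:370,40:440] if n=="scene" else im[140:330,180:440],None,fx=2,fy=2)
h=max(top.shape[0],scene.shape[0])
cv2.imwrite("pics/ov_top.png",top);cv2.imwrite("pics/ov_sc.png",scene)
E
```

```text
[ 0.50502864 -0.06274803  0.09480402] [[ -3.9  -3.1]
 [  3.   -3.9]
 [  4.2  -1.5]
 [ -0.7   0.4]
 [  1.9  -0.2]
 [ -2.9  -1.2]
 [  3.5  -2.8]
 [-12.2  -1.1]
 [ -9.5  -2.3]
 [ -0.4  -8.5]]
```

View pics/ov_top.png

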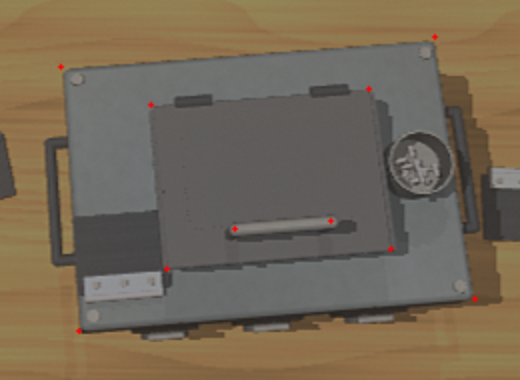

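```bash
cat >> h.py <<'E'
def goto(p,box=None,ang=None,tilt=0):
    """box xyz (m) of TCP, ang=angle of tool y from box x (rad), tool down -> shift, turn in tool axes"""
    from workcell import telemetry
    s=telemetry.observe(); w,x,y,z=s["ee_rot"]; R=Ro.from_quat([x,y,z,w])
    a=p[2]+ang; ty=np.array([np.cos(a),np.sin(a),0]); tz=np.array([0,0,-1.]); tx=np.cross(ty,tz)
    Rt=Ro.from_matrix(np.c_[tx,ty,tz])
    tgt=b2w(p,box)[0]
    print("t",round(s["t"],2),"tcp",s["eef_pos"].round(4),"box",b2w([0,0,-p[2]],s["eef_pos"]-[p[0],p[1],0])[0].round(4),"tgt",tgt.round(4))
    print("shift",R.inv().apply(tgt-s["eef_pos"]).round(4),"turn",(R.inv()*Rt).as_rotvec().round(4), "F",s["contact_force"].round(2),"q",s["joint_pos"].round(2))
E
python3 - <<'E'
from h import *
T=np.load("top0.npz");S=np.load("scene0.npz")
C=np.array([[62,88,157],[62,-88,157],[-68,-88,157],[-68,88,157]])/1e3
bar=np.array([[-45,0,192.5]])/1e3
t=np.array([[255.5,193.5],[364,185],[375,263.5],[262.5,274]])
tb=np.array([[321.4,252.7]])
f=lambda p:np.r_[proj(T,b2w(p,C))-t,3*(proj(T,b2w(p,bar))-tb)].ravel()
r=least_squares(f,[.5,0,0]);print(r.x,f(r.x).reshape(-1,2).round(1),proj(S,b2w(r.x,C)))
p=(r.x+np.load("pose.npy"))/2; p[2]=r.x[2]; np.save("pose.npy",p);print(p)
goto(p,[-.045,0,.28],0)
E
```

```text
[ 0.5038394  -0.06293052  0.09859402] [[-0.2 -0.5]
 [ 0.2 -1.1]
 [ 0.8  1.4]
 [ 0.4  0.8]
 [-0.4 -0.2]] [[252.33694925 211.35694526]
 [155.77758886 282.12261782]
 [105.68685649 222.8828135 ]
 [199.67300204 163.3962555 ]]
[ 0.50443402 -0.06283928  0.09859402]
t 0.1 tcp [0.1496 0.5288 0.2044] box [-0.2949  0.6236  0.2044] tgt [ 0.4597 -0.0673  0.28  ]
shift [-0.4606 -0.4892 -0.0747] turn [-1.8000e-03  1.0000e-03  1.1964e+00] F [-0.3  -0.17 -0.26] q [ 1.19  0.09  1.37 -0.    1.68 -0.1 ]
```

```bash
python3 -m creep '[[0,[0,0,-0.05],[0,0,0]],[0,[0,0,-0.1],[0,0,0]],[0,[-0.03,-0.03,-0.1],[0,0,0.1]],[0,[-0.06,-0.065,-0.1],[0,0,0.22]],[0,[-0.09,-0.10,-0.1],[0,0,0.34]]]'
python3 - <<'E'
from h import *
goto(np.load("pose.npy"),[-.045,0,.29],0)
E
```

```text
t: 0.6
eef_pos: [0.2095, 0.4074, 0.3053]
ee_rot: [0.0, 0.305, 0.952, -0.0]
contact_force: [2.2, 0.4, 0.2]
grip_width: 0.0942
grasp_force: 0.0
t 0.6 tcp [0.2095 0.4074 0.3053] box [-0.2472  0.4969  0.3053] tgt [ 0.4597 -0.0673  0.29  ]
shift [-0.4792 -0.2412  0.0155] turn [0.000e+00 3.000e-04 8.528e-01] F [2.15 0.36 0.24] q [ 0.97 -0.12  1.38 -0.    1.88  0.02]
```

```bash
python3 -m creep '[[0,[-0.04,-0.02,0],[0,0,0.1]],[0,[-0.08,-0.04,0],[0,0,0.2]],[0,[-0.12,-0.06,0],[0,0,0.3]],[0,[-0.16,-0.08,0],[0,0,0.4]],[0,[-0.20,-0.10,0],[0,0,0.5]]]'
python3 - <<'E'
from h import *
goto(np.load("pose.npy"),[-.045,0,.29],0)
E
```

```text
t: 1.1
eef_pos: [0.3149, 0.2096, 0.3051]
ee_rot: [-0.0, 0.531, 0.847, 0.0]
contact_force: [1.4, 0.2, -0.2]
grip_width: 0.0938
grasp_force: 0.0
t 1.1 tcp [0.3149 0.2096 0.3051] box [-0.1618  0.2898  0.3051] tgt [ 0.4597 -0.0673  0.29  ]
shift [-0.3123  0.0095  0.0151] turn [ 0.     -0.      0.3527] F [ 1.38  0.18 -0.2 ] q [ 0.44 -0.29  1.52  0.    1.91 -0.01]
```

```bash
python3 -m creep '[[0,[-0.045,0.001,0],[0,0,0.1]],[0,[-0.09,0.003,0],[0,0,0.2]],[0,[-0.135,0.004,0.005],[0,0,0.3]],[0,[-0.18,0.006,0.01],[0,0,0.353]],[0,[-0.225,0.007,0.015],[0,0,0.353]]]'
python3 -m creep '[[0,[-0.044,0,0],[0,0,0]],[0,[-0.0795,0.031,0],[0,0,0]],[0,[-0.0795,0.031,0],[0,0,0]],[0,[-0.0795,0.031,0],[0,0,0]]]'
python3 - <<'E'
from h import *
goto(np.load("pose.npy"),[-.045,0,.174],0)
from workcell import optics
c=optics.snapshot("wrist");np.savez("w1.npz",**c);im=c["image"][:,:,::-1].copy()
p=np.load("pose.npy")
for P in [[-.045,.036,.1925],[-.045,-.036,.1925],[-.045,0,.1925],[-.068,.088,.157],[-.068,-.088,.157],[.062,.088,.157],[.062,-.088,.157]]:
    q=proj(c,b2w(p,P))[0];print(q.round(1));cv2.circle(im,tuple(int(v) for v in q.round()),2,(0,0,255),-1)
cv2.imwrite("pics/w1.png",im)
E
```

```text
t: 1.6
eef_pos: [0.4202, 0.0105, 0.29]
ee_rot: [-0.0, 0.671, 0.742, 0.0]
contact_force: [0.8, 1.5, 0.3]
grip_width: 0.094
grasp_force: 0.0
t: 2.0
eef_pos: [0.4586, -0.064, 0.2892]
ee_rot: [-0.002, 0.671, 0.742, -0.001]
contact_force: [0.4, 0.8, 0.0]
grip_width: 0.0938
grasp_force: 0.0
t 2.0 tcp [ 0.4586 -0.064   0.2892] box [-0.0458  0.0033  0.2892] tgt [ 0.4597 -0.0673  0.174 ]
shift [-0.0035  0.0011  0.1152] turn [-0.003  -0.0016  0.0018] F [0.37 0.81 0.05] q [-0.26 -0.11  1.4   0.    1.85 -0.36]
[257.9 160.6]
[257.7 226.7]
[257.8 194.8]
[236.6 106.9]
[239.2 253.4]
[357.4 107. ]
[343.  253.6]
```

View pics/w1.png

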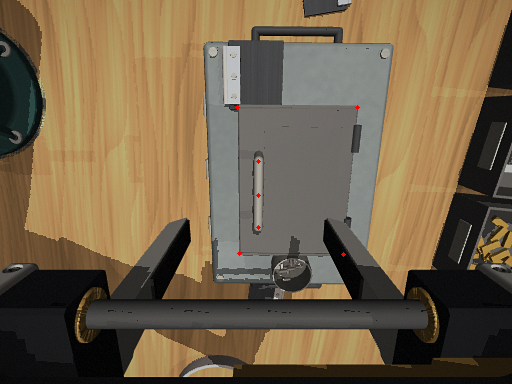

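Red model marks fall on the bar (258,153–233) and the cover's corners, so the pose holds. I'll descend and grip the bar.

```bash
python3 -m creep '[[0,[-0.0035,0.001,0.04],[0,0,0]],[0,[-0.0035,0.001,0.08],[0,0,0]],[0,[-0.0035,0.001,0.114],[0,0,0]],[0,[-0.0035,0.001,0.114],[0,0,0]],[0.6,[-0.0035,0.001,0.114],[0,0,0]]]'
python3 -m creep '[[1,[0,0,0],[0,0,0]],[1,[0,0,0],[0,0,0]],[1,[0,0,0],[0,0,0]],[1,[0,0,0],[0,0,0]],[1,[0,0,0],[0,0,0]]]'
python3 -m creep '[[1,[0,0,0],[0,0,0]],[1,[0,0,0],[0,0,0]],[1,[0,0,0],[0,0,0]]]'
python3 - <<'E'
from h import *
goto(np.load("pose.npy"),[-.045,0,.174],0)
# arc: rows in tool axes for opening (tool y = box x, tool z = down)
r=np.hypot(.107,.038);a0=np.arctan2(.038,-.107)
for th in np.arange(0,1.81,.1): 
    d=r*np.array([np.cos(a0-th)-np.cos(a0),np.sin(a0-th)-np.sin(a0)]);print(round(th,2),"y",d[0].round(4),"z",(-d[1]).round(4))
E
```

```text
t: 2.55
eef_pos: [0.4598, -0.0659, 0.1775]
ee_rot: [0.0, 0.669, 0.743, 0.0]
contact_force: [0.0, 0.3, 0.3]
grip_width: 0.0893
grasp_force: 0.0
t: 3.05
eef_pos: [0.4603, -0.0671, 0.1769]
ee_rot: [0.0, 0.67, 0.742, 0.0]
contact_force: [0.3, 1.1, -0.6]
grip_width: 0.0499
grasp_force: 0.0
t: 3.35
eef_pos: [0.4601, -0.067, 0.1764]
ee_rot: [-0.0, 0.67, 0.742, -0.0]
contact_force: [-0.1, -0.1, 0.6]
grip_width: 0.0257
grasp_force: 0.0
t 3.35 tcp [ 0.4601 -0.067   0.1764] box [-0.0446  0.0002  0.1764] tgt [ 0.4597 -0.0673  0.174 ]
shift [-0.0002 -0.0004  0.0024] turn [-0.0002 -0.0002  0.0033] F [-0.07 -0.12  0.61] q [-0.27 -0.1   1.61  0.    1.63 -0.37]
0.0 y 0.0 z -0.0
0.1 y 0.0043 z -0.0105
0.2 y 0.0097 z -0.0205
0.3 y 0.016 z -0.0299
0.4 y 0.0232 z -0.0387
0.5 y 0.0313 z -0.0466
0.6 y 0.0401 z -0.0538
0.7 y 0.0496 z -0.06
0.8 y 0.0597 z -0.0652
0.9 y 0.0703 z -0.0694
1.0 y 0.0812 z -0.0726
1.1 y 0.0923 z -0.0746
1.2 y 0.1036 z -0.0755
1.3 y 0.115 z -0.0753
1.4 y 0.1263 z -0.0739
1.5 y 0.1373 z -0.0714
1.6 y 0.1481 z -0.0678
1.7 y 0.1585 z -0.0632
1.8 y 0.1683 z -0.0576
```

Fingers still closing (26 mm); wait, then start the arc.

```bash
python3 -m creep '[[1,[0,0,0.002],[0,0,0]],[1,[0,0,0.002],[0,0,0]],[1,[0,0,0.002],[0,0,0]],[1,[0,0,0.002],[0,0,0]]]'
python3 -m creep '[[1,[0,0.0043,-0.0105],[0,0,0]],[1,[0,0.0097,-0.0205],[0,0,0]],[1,[0,0.016,-0.030],[0,0,0]],[1,[0,0.0232,-0.0387],[0,0,0]],[1,[0,0.0313,-0.0466],[0,0,0]]]'
python3 -c "
from h import *
goto(np.load('pose.npy'),[-.045,0,.174],0)"
```

```text
t: 3.75
eef_pos: [0.4601, -0.0669, 0.1741]
ee_rot: [-0.0, 0.67, 0.742, 0.0]
contact_force: [1.1, 0.2, -2.7]
grip_width: 0.0089
grasp_force: 30.0
t: 4.25
eef_pos: [0.4906, -0.0641, 0.2221]
ee_rot: [-0.001, 0.67, 0.742, -0.001]
contact_force: [-3.2, -1.0, -4.8]
grip_width: 0.0092
grasp_force: 30.0
t 4.25 tcp [ 0.4906 -0.0641  0.2221] box [-1.390e-02  1.000e-04  2.221e-01] tgt [ 0.4597 -0.0673  0.174 ]
shift [-0.     -0.0309  0.0482] turn [-0.0032  0.0004  0.003 ] F [-3.23 -1.03 -4.8 ] q [-0.24 -0.04  1.46 -0.    1.72 -0.35]
```

```bash
python3 -m creep '[[1,[0,0.0088,-0.0072],[0,0,0]],[1,[0,0.0183,-0.0134],[0,0,0]],[1,[0,0.0284,-0.0186],[0,0,0]],[1,[0,0.039,-0.0228],[0,0,0]],[1,[0,0.050,-0.026],[0,0,0]]]'
python3 -m creep '[[1,[0,0.0111,-0.002],[0,0,0]],[1,[0,0.0224,-0.0029],[0,0,0]],[1,[0,0.0338,-0.0027],[0,0,0]],[1,[0,0.0451,-0.0013],[0,0,0]],[1,[0,0.0561,0.0012],[0,0,0]]]'
python3 -m creep '[[1,[0,0.0108,0.0036],[0,0,0]],[1,[0,0.021,0.008],[0,0,0]],[1,[0,0.021,0.008],[0,0,0]],[1,[0,0.021,0.008],[0,0,0]],[1,[0,0.021,0.008],[0,0,0]]]'
python3 - <<'E'
from h import *
goto(np.load('pose.npy'),[.062+.05,0,.254-.0188],0)
from workcell import optics
c=optics.snapshot("scene");np.savez("s2.npz",**c);cv2.imwrite("pics/s2.png",c["image"][:,:,::-1])
E
```

```text
t: 4.75
eef_pos: [0.5403, -0.0595, 0.2508]
ee_rot: [0.001, 0.671, 0.742, -0.001]
contact_force: [-4.9, -2.5, 4.5]
grip_width: 0.0089
grasp_force: 30.0
t: 5.25
eef_pos: [0.5982, -0.0541, 0.2478]
ee_rot: [0.002, 0.671, 0.742, 0.0]
contact_force: [-2.1, -4.7, 4.0]
grip_width: 0.0088
grasp_force: 30.0
t: 5.75
eef_pos: [0.6201, -0.052, 0.2376]
ee_rot: [0.002, 0.67, 0.742, 0.001]
contact_force: [2.7, -5.4, 0.1]
grip_width: 0.009
grasp_force: 30.0
t 5.75 tcp [ 0.6201 -0.052   0.2376] box [ 0.1162 -0.0006  0.2376] tgt [ 0.6159 -0.0518  0.2352]
shift [ 0.0006 -0.0042  0.0024] turn [0.004  0.0023 0.0025] F [ 2.72 -5.37  0.13] q [-0.17  0.24  1.13 -0.    1.76 -0.28]
```

View pics/s2.png

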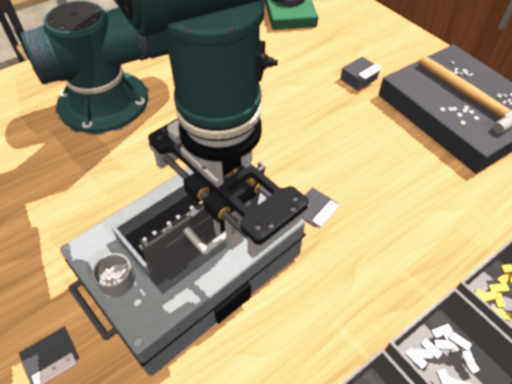

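The cover stands wide open (plate at about (185,250), bar in the gripper). I'll release the bar, lift, and back off over the box.

```bash
python3 -m creep '[[0.75,[0,0,0],[0,0,0]],[0.75,[0,0,0],[0,0,0]],[0.75,[0,0,0],[0,0,0]],[0.75,[0,0,-0.03],[0,0,0]],[0.75,[0,0,-0.07],[0,0,0]]]'
python3 -m creep '[[0.75,[0,0,-0.04],[0,0,-0.15]],[1,[0,-0.04,-0.04],[0,0,-0.3]],[1,[0,-0.08,-0.04],[0,0,-0.45]],[1,[0,-0.12,-0.04],[0,0,-0.6]],[1,[0,-0.16,-0.04],[0,0,-0.7]]]'
python3 -c "
from h import *
goto(np.load('pose.npy'),[-.033,.045,.24],np.pi/2)"
```

```text
t: 6.3
eef_pos: [0.6166, -0.05, 0.305]
ee_rot: [-0.003, 0.67, 0.743, -0.002]
contact_force: [0.2, 0.1, -0.1]
grip_width: 0.0236
grasp_force: 0.0
t: 6.8
eef_pos: [0.4572, -0.0666, 0.3476]
ee_rot: [-0.0, 0.372, 0.928, 0.0]
contact_force: [0.5, -0.6, -0.3]
grip_width: 0.0002
grasp_force: 0.0
t 6.8 tcp [ 0.4572 -0.0666  0.3476] box [-0.0474  0.0009  0.3476] tgt [ 0.4672 -0.0213  0.24  ]
shift [0.0241 0.0396 0.1077] turn [ 9.000e-04 -2.000e-04 -8.612e-01] F [ 0.46 -0.62 -0.31] q [-0.27 -0.09  1.27  0.    1.96 -1.08]
```

```bash
python3 -m creep '[[1,[0,0,0],[0,0,-0.15]],[1,[0.01,0.01,0],[0,0,-0.3]],[1,[0.02,0.03,0],[0,0,-0.45]],[1,[0.024,0.04,0.03],[0,0,-0.6]],[1,[0.024,0.04,0.05],[0,0,-0.75]]]'
python3 -m creep '[[1,[0,0,0],[0,0,-0.11]],[1,[0,0,0],[0,0,-0.11]]]'
python3 - <<'E'
from h import *
p=np.load("pose.npy")
goto(p,[-.033,.045,.24],np.pi/2)
from workcell import optics
for n in("wrist","top"):
    c=optics.snapshot(n);np.savez(n+"3.npz",**c);im=c["image"][:,:,::-1].copy()
    if n=="top": im=cv2.resize(im[150:310,200:420],None,fx=2.5,fy=2.5)
    else:
        for y in(.045,0,-.045):
            for x in(-.0104,.0104):
                q=proj(c,b2w(p,[x,y,.1466]))[0];print(y,x,q.round())
    cv2.imwrite(f"pics/{n}3.png",im)
E
```

```text
t: 7.3
eef_pos: [0.4693, -0.0199, 0.2968]
ee_rot: [0.0, 0.005, 1.0, 0.001]
contact_force: [0.2, -0.5, -0.3]
grip_width: 0.0005
grasp_force: 0.0
t: 7.5
eef_pos: [0.4687, -0.021, 0.2969]
ee_rot: [-0.001, -0.046, 0.999, 0.001]
contact_force: [-0.4, -0.5, 0.8]
grip_width: 0.0003
grasp_force: 0.0
t 7.5 tcp [ 0.4687 -0.021   0.2969] box [-0.0314  0.0452  0.2969] tgt [ 0.4672 -0.0213  0.24  ]
shift [ 0.0015 -0.0003  0.0569] turn [ 0.0013 -0.0016 -0.0065] F [-0.35 -0.53  0.77] q [-0.17 -0.09  1.37  0.    1.87 -1.83]
0.045 -0.0104 [256. 195.]
0.045 0.0104 [256. 211.]
0 -0.0104 [219. 195.]
0 0.0104 [220. 211.]
-0.045 -0.0104 [183. 196.]
-0.045 0.0104 [185. 211.]
```

View pics/wrist3.png

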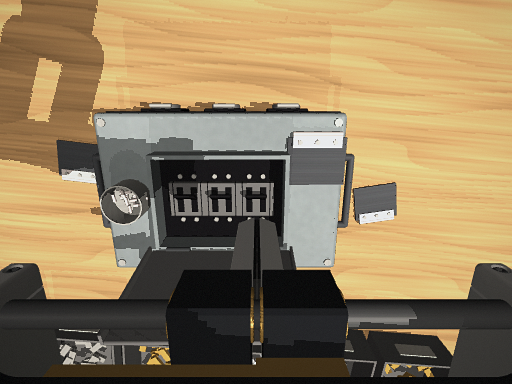

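```bash
python3 - <<'E'
import cv2
im=cv2.imread("pics/wrist3.png")[150:250,150:290]
cv2.imwrite("pics/z3.png",cv2.resize(im,None,fx=5,fy=5,interpolation=cv2.INTER_CUBIC))
E
```

```text
(no output)
```

View pics/z3.png

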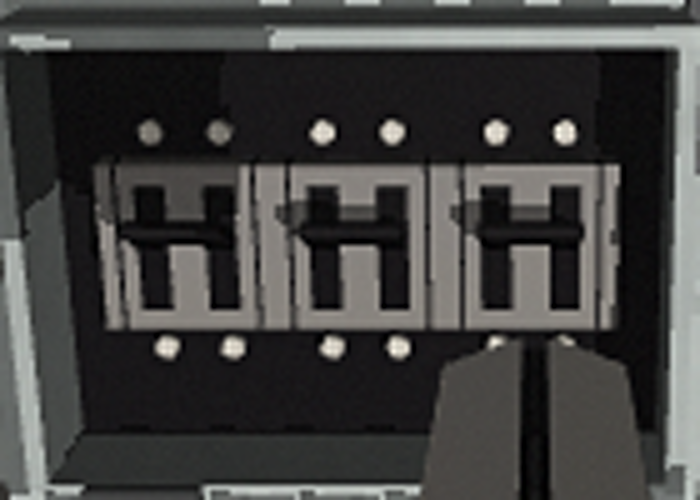

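All three handles appear at row 196, where the model puts "off" (on would be row 211). I'll feel the left one first, from the near side, so that a push can only go towards the hinge.

```bash
python3 -m creep '[[1,[0.0045,0,0.05],[0,0,-0.006]],[1,[0.0045,0,0.1],[0,0,-0.006]],[1,[0.0045,0,0.14],[0,0,-0.006]],[1,[0.0045,0,0.158],[0,0,-0.006]],[1,[0.0045,0,0.158],[0,0,-0.006]]]'
python3 -c "
from h import *
goto(np.load('pose.npy'),[-.036,.045,.139],np.pi/2)"
python3 -m creep '[[1,[-0.004,0,0],[0,0,0]],[1,[-0.008,0,0],[0,0,0]],[1,[-0.011,0,0],[0,0,0]],[1,[-0.014,0,0],[0,0,0]],[1,[-0.015,0,0],[0,0,0]]]'
python3 -c "
from h import *
goto(np.load('pose.npy'),[-.036,.045,.139],np.pi/2)"
```

```text
t: 8.1
eef_pos: [0.4626, -0.0217, 0.1369]
ee_rot: [-0.003, -0.048, 0.999, 0.001]
contact_force: [-0.2, -0.6, -0.5]
grip_width: 0.0003
grasp_force: 0.0
t 8.1 tcp [ 0.4626 -0.0217  0.1369] box [-0.0375  0.045   0.1369] tgt [ 0.4642 -0.0216  0.139 ]
shift [-0.0015 -0.     -0.0021] turn [ 0.002  -0.0058 -0.0032] F [-0.17 -0.59 -0.48] q [-0.17 -0.08  1.67  0.    1.55 -1.84]
t: 8.6
eef_pos: [0.4793, -0.0209, 0.1407]
ee_rot: [-0.001, -0.049, 0.999, -0.0]
contact_force: [-4.4, -1.5, 3.5]
grip_width: 0.0007
grasp_force: 2.0
t 8.6 tcp [ 0.4793 -0.0209  0.1407] box [-0.0209  0.0442  0.1407] tgt [ 0.4642 -0.0216  0.139 ]
shift [0.0151 0.0008 0.0018] turn [-0.0005 -0.0011 -0.0015] F [-4.42 -1.54  3.53] q [-0.16 -0.05  1.64 -0.    1.55 -1.83]
```

Contact of 4.4 N with the finger face at x ≈ -13 mm: the left handle is off. I'll throw it over.

```bash
python3 -m creep '[[1,[-0.003,0,0],[0,0,0]],[1,[-0.006,0,0],[0,0,0]],[1,[-0.009,0,0],[0,0,0]],[1,[-0.012,0,0],[0,0,0]],[1,[-0.012,0,0],[0,0,0]]]'
python3 -c "
from h import *
goto(np.load('pose.npy'),[-.036,.045,.139],np.pi/2)"
```

```text
t: 9.1
eef_pos: [0.4921, -0.0194, 0.1396]
ee_rot: [0.0, -0.049, 0.999, 0.0]
contact_force: [-0.1, -0.3, 0.3]
grip_width: 0.0007
grasp_force: 0.0
t 9.1 tcp [ 0.4921 -0.0194  0.1396] box [-0.008   0.0444  0.1396] tgt [ 0.4642 -0.0216  0.139 ]
shift [0.028  0.0005 0.0006] turn [ 0.0002  0.0006 -0.0012] F [-0.07 -0.3   0.28] q [-0.15 -0.02  1.61  0.    1.55 -1.82]
```

Force has dropped to zero with the face at x 0, so it snapped over. Next, the middle handle.

```bash
python3 -m creep '[[1,[0.015,0,0],[0,0,0]],[1,[0.028,0,0],[0,0,0]],[1,[0.028,-0.02,0],[0,0,0]],[1,[0.028,-0.0445,0],[0,0,0]],[1,[0.028,-0.0445,0],[0,0,0]]]'
python3 -m creep '[[1,[-0.004,0,0],[0,0,0]],[1,[-0.008,0,0],[0,0,0]],[1,[-0.011,0,0],[0,0,0]],[1,[-0.014,0,0],[0,0,0]],[1,[-0.015,0,0],[0,0,0]]]'
python3 -c "
from h import *
goto(np.load('pose.npy'),[-.036,0,.139],np.pi/2)"
```

```text
t: 9.6
eef_pos: [0.4677, -0.0683, 0.1399]
ee_rot: [0.0, -0.047, 0.999, -0.0]
contact_force: [-0.4, -0.8, 0.1]
grip_width: 0.0005
grasp_force: 0.0
t: 10.1
eef_pos: [0.483, -0.0645, 0.1398]
ee_rot: [-0.0, -0.049, 0.999, 0.0]
contact_force: [-0.8, -0.0, 0.8]
grip_width: 0.0003
grasp_force: 0.6
t 10.1 tcp [ 0.483  -0.0645  0.1398] box [-0.0215  0.0004  0.1398] tgt [ 0.4686 -0.0664  0.139 ]
shift [ 0.0145 -0.0005  0.0008] turn [ 0.0004 -0.0005 -0.0005] F [-0.84 -0.01  0.78] q [-0.25 -0.03  1.62  0.    1.55 -1.92]
```

```bash
python3 -m creep '[[1,[-0.0015,0,0],[0,0,0]],[1,[-0.0015,0,0],[0,0,0]]]'
python3 -m creep '[[1,[-0.0015,0,0],[0,0,0]],[1,[-0.003,0,0],[0,0,0]]]'
```

```text
t: 10.3
eef_pos: [0.4837, -0.0645, 0.1398]
ee_rot: [-0.001, -0.049, 0.999, 0.0]
contact_force: [-3.8, 0.7, 2.3]
grip_width: 0.0005
grasp_force: 1.6
t: 10.5
eef_pos: [0.4875, -0.0647, 0.14]
ee_rot: [0.0, -0.049, 0.999, -0.0]
contact_force: [-2.0, -0.4, 0.9]
grip_width: 0.0007
grasp_force: 1.0
```

The middle handle is off too (contact at x ≈ -13 mm, 3.8 N, and it is moving). I'll finish the throw, then feel the right one.

```bash
python3 -m creep '[[1,[-0.003,0,0],[0,0,0]],[1,[-0.006,0,0],[0,0,0]],[1,[-0.009,0,0],[0,0,0]],[1,[-0.009,0,0],[0,0,0]]]'
python3 -m creep '[[1,[0.015,0,0],[0,0,0]],[1,[0.028,0,0],[0,0,0]],[1,[0.028,-0.02,0],[0,0,0]],[1,[0.028,-0.045,0],[0,0,0]],[1,[0.028,-0.045,0],[0,0,0]]]'
python3 -m creep '[[1,[-0.004,0,0],[0,0,0]],[1,[-0.008,0,0],[0,0,0]],[1,[-0.011,0,0],[0,0,0]],[1,[-0.014,0,0],[0,0,0]],[1,[-0.015,0,0],[0,0,0]]]'
python3 -c "
from h import *
goto(np.load('pose.npy'),[-.036,-.045,.139],np.pi/2)"
```

```text
t: 10.9
eef_pos: [0.497, -0.0638, 0.1397]
ee_rot: [0.0, -0.049, 0.999, 0.0]
contact_force: [0.1, 0.2, -0.3]
grip_width: 0.0005
grasp_force: 0.0
t: 11.4
eef_pos: [0.4726, -0.1133, 0.1399]
ee_rot: [0.0, -0.047, 0.999, -0.001]
contact_force: [-0.4, 0.1, -1.2]
grip_width: 0.0004
grasp_force: 0.0
t: 11.9
eef_pos: [0.4873, -0.1092, 0.1397]
ee_rot: [-0.001, -0.049, 0.999, 0.0]
contact_force: [-3.5, 0.4, 1.3]
grip_width: 0.0005
grasp_force: 1.5
t 11.9 tcp [ 0.4873 -0.1092  0.1397] box [-0.0216 -0.0444  0.1397] tgt [ 0.473  -0.1112  0.139 ]
shift [ 0.0144 -0.0006  0.0008] turn [ 0.0006 -0.0019 -0.0004] F [-3.47  0.42  1.33] q [-0.33 -0.    1.59 -0.    1.55 -2.  ]
```

The right handle is off as well. Throw it, back off, rise and look.

```bash
python3 -m creep '[[1,[-0.004,0,0],[0,0,0]],[1,[-0.008,0,0],[0,0,0]],[1,[-0.011,0,0],[0,0,0]],[1,[-0.013,0,0],[0,0,0]],[1,[-0.013,0,0],[0,0,0]]]'
python3 -m creep '[[1,[0.015,0,0],[0,0,0]],[1,[0.028,0,0],[0,0,0]],[1,[0.028,0,-0.05],[0,0,0]],[1,[0.028,0.02,-0.1],[0,0,0]],[1,[0.028,0.045,-0.14],[0,0,0]]]'
python3 -m creep '[[1,[0,0.01,-0.03],[0,0,0]],[1,[0,0.02,-0.05],[0,0,0]],[1,[0,0.02,-0.05],[0,0,0]]]'
python3 - <<'E'
from h import *
p=np.load("pose.npy")
from workcell import optics
c=optics.snapshot("wrist");np.savez("w4.npz",**c);im=c["image"][:,:,::-1].copy()
for y in(.045,0,-.045):
    for x in(-.0104,.0104): print(y,x,proj(c,b2w(p,[x,y,.1466]))[0].round())
u=proj(c,b2w(p,[0,0,.13]))[0].astype(int);print(u)
cv2.imwrite("pics/w4.png",cv2.resize(im[max(0,u[1]-60):u[1]+60,u[0]-75:u[0]+75],None,fx=4.5,fy=4.5,interpolation=cv2.INTER_CUBIC))
r=np.hypot(.107,.038);a=np.arctan2(.038,-.107)-1.72
goto(p,[.062+r*np.cos(a),0,.315],0); print(r*np.cos(a)+.062,.1545+r*np.sin(a)-.0188)
E
```

```text
t: 12.4
eef_pos: [0.5011, -0.1085, 0.1397]
ee_rot: [0.0, -0.049, 0.999, 0.0]
contact_force: [-0.3, 0.1, -0.1]
grip_width: 0.0004
grasp_force: 0.0
t: 12.9
eef_pos: [0.4675, -0.0673, 0.2804]
ee_rot: [-0.0, -0.047, 0.999, -0.0]
contact_force: [1.2, -0.4, 0.0]
grip_width: 0.0006
grasp_force: 0.0
t: 13.2
eef_pos: [0.4672, -0.0465, 0.3331]
ee_rot: [0.004, -0.049, 0.999, -0.001]
contact_force: [-0.5, -0.3, 0.6]
grip_width: -0.0001
grasp_force: 0.0
0.045 -0.0104 [274. 189.]
0.045 0.0104 [274. 203.]
0 -0.0104 [242. 189.]
0 0.0104 [242. 203.]
-0.045 -0.0104 [209. 189.]
-0.045 0.0104 [210. 203.]
[242 192]
t 13.25 tcp [ 0.4668 -0.047   0.3305] box [-0.0359  0.0195  0.3305] tgt [ 0.6194 -0.0515  0.315 ]
shift [-0.1514 -0.0193  0.0161] turn [0.0019 0.0039 1.5702] F [-0.8   0.6   0.48] q [-0.22 -0.09  1.3  -0.    1.93 -1.89]
0.11548343603721456 0.23586247835219123
```

View pics/w4.png

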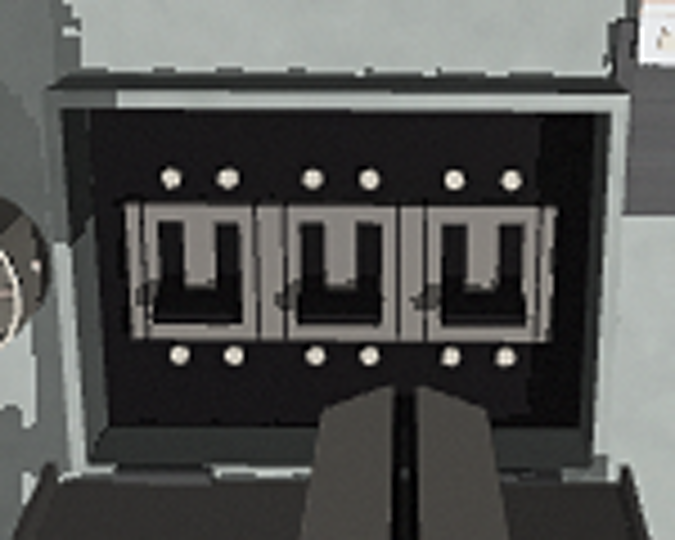

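All three handles now lie on the hinge side ("on"). I'll go back to the bar.

```bash
python3 -m creep '[[1,[0,0,0],[0,0,0.145]],[1,[0,0,0],[0,0,0.29]],[0.75,[-0.01,0,0],[0,0,0.435]],[0.75,[-0.04,-0.005,0],[0,0,0.58]],[0.75,[-0.07,-0.01,0],[0,0,0.725]]]'
python3 -c "
from h import *
goto(np.load('pose.npy'),[.1162,0,.32],0)"
```

```text
t: 13.75
eef_pos: [0.5371, -0.051, 0.327]
ee_rot: [-0.001, 0.312, 0.95, -0.0]
contact_force: [-0.4, -0.1, -0.3]
grip_width: 0.0207
grasp_force: 0.0
t 13.75 tcp [ 0.5371 -0.051   0.327 ] box [0.0336 0.0086 0.327 ] tgt [ 0.6201 -0.0514  0.32  ]
shift [-0.0671  0.0489  0.0068] turn [-0.0023 -0.0017  0.8373] F [-0.38 -0.07 -0.34] q [-0.2   0.07  1.15 -0.    1.92 -1.14]
```

```bash
python3 -m creep '[[0.75,[-0.02,0.015,0],[0,0,0.145]],[0.75,[-0.04,0.03,0],[0,0,0.29]],[0.75,[-0.06,0.044,0],[0,0,0.435]],[0.75,[-0.067,0.049,0],[0,0,0.58]],[0.75,[-0.067,0.049,0],[0,0,0.725]]]'
python3 -m creep '[[0.75,[0,0,0],[0,0,0.112]],[0.75,[0,0,0],[0,0,0.112]],[0.75,[0,0,0],[0,0,0.112]]]'
python3 -c "
from h import *
goto(np.load('pose.npy'),[.1162,0,.2376],0)"
```

```text
t: 14.25
eef_pos: [0.6207, -0.0509, 0.3245]
ee_rot: [-0.003, 0.629, 0.778, -0.002]
contact_force: [0.4, -0.6, -1.1]
grip_width: 0.0233
grasp_force: 0.0
t: 14.55
eef_pos: [0.6197, -0.0505, 0.3271]
ee_rot: [-0.001, 0.668, 0.744, -0.001]
contact_force: [0.2, 0.5, 0.6]
grip_width: 0.0233
grasp_force: 0.0
t 14.55 tcp [ 0.6197 -0.0505  0.3271] box [0.1159 0.0009 0.3271] tgt [ 0.6201 -0.0514  0.2376]
shift [-0.001   0.0005  0.0895] turn [-0.0029 -0.0008  0.009 ] F [0.18 0.55 0.59] q [-0.17  0.27  0.92 -0.    1.95 -0.28]
```

```bash
python3 -m creep '[[0.75,[-0.001,0,0.02],[0,0,0.009]],[0.75,[-0.001,0,0.04],[0,0,0.009]],[0.75,[-0.001,0,0.055],[0,0,0.009]],[0.75,[-0.001,0,0.07],[0,0,0.009]],[0.75,[-0.001,0,0.08],[0,0,0.009]]]'
python3 -m creep '[[0.75,[0,0,0.0085],[0,0,0]],[1,[0,0,0.0085],[0,0,0]],[1,[0,0,0.0085],[0,0,0]],[1,[0,0,0.0085],[0,0,0]],[1,[0,0,0.0085],[0,0,0]]]'
python3 - <<'E'
from h import *
p=np.load('pose.npy');goto(p,[.1162,0,.2376],0)
from workcell import optics
c=optics.snapshot("scene");cv2.imwrite("pics/s5.png",cv2.resize(c["image"][130:330,90:330,::-1],None,fx=2.5,fy=2.5))
E
```

```text
t: 15.05
eef_pos: [0.6195, -0.0511, 0.2469]
ee_rot: [-0.001, 0.671, 0.741, -0.001]
contact_force: [-0.6, 0.8, 0.5]
grip_width: 0.0236
grasp_force: 0.0
t: 15.55
eef_pos: [0.6203, -0.051, 0.2411]
ee_rot: [0.0, 0.672, 0.741, 0.0]
contact_force: [-1.1, 0.1, -0.9]
grip_width: 0.0089
grasp_force: 30.0
t 15.55 tcp [ 0.6203 -0.051   0.2411] box [0.1164 0.0004 0.2411] tgt [ 0.6201 -0.0514  0.2376]
shift [-0.0004 -0.0002  0.0035] turn [ 0.0003  0.0002 -0.0015] F [-1.14  0.08 -0.92] q [-0.17  0.25  1.12 -0.    1.78 -0.27]
```

View pics/s5.png

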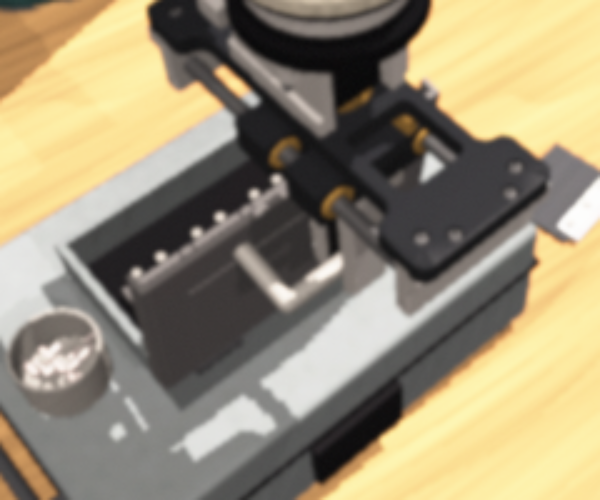

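The bar is held between the pads (8.9 mm). I'll reverse the arc.

```bash
python3 -m creep '[[1,[0,-0.0133,-0.006],[0,0,0]],[1,[0,-0.0241,-0.0097],[0,0,0]],[1,[0,-0.0351,-0.0122],[0,0,0]],[1,[0,-0.0464,-0.0136],[0,0,0]],[1,[0,-0.0578,-0.0138],[0,0,0]]]'
python3 -m creep '[[1,[0,-0.0113,0.001],[0,0,0]],[1,[0,-0.0224,0.003],[0,0,0]],[1,[0,-0.0333,0.006],[0,0,0]],[1,[0,-0.0439,0.0103],[0,0,0]],[1,[0,-0.054,0.0155],[0,0,0]]]'
python3 -m creep '[[1,[0,-0.0095,0.0062],[0,0,0]],[1,[0,-0.0183,0.0134],[0,0,0]],[1,[0,-0.0264,0.0213],[0,0,0]],[1,[0,-0.0336,0.0301],[0,0,0]],[1,[0,-0.040,0.0395],[0,0,0]]]'
python3 -c "
from h import *
goto(np.load('pose.npy'),[-.045,0,.179],0)"
```

```text
t: 16.1
eef_pos: [0.5626, -0.0563, 0.256]
ee_rot: [0.001, 0.672, 0.741, 0.001]
contact_force: [3.8, 1.4, 1.2]
grip_width: 0.0089
grasp_force: 30.0
t: 16.6
eef_pos: [0.5075, -0.0613, 0.2385]
ee_rot: [-0.001, 0.672, 0.741, 0.0]
contact_force: [2.3, 2.3, 1.8]
grip_width: 0.0087
grasp_force: 30.0
t: 17.1
eef_pos: [0.4682, -0.065, 0.1986]
ee_rot: [-0.001, 0.672, 0.741, 0.001]
contact_force: [3.3, 4.1, -0.0]
grip_width: 0.009
grasp_force: 30.0
t 17.1 tcp [ 0.4682 -0.065   0.1986] box [-0.0363  0.0015  0.1986] tgt [ 0.4597 -0.0673  0.179 ]
shift [-0.0015 -0.0087  0.0196] turn [ 0.0001 -0.0016 -0.0013] F [ 3.34  4.1  -0.04] q [-0.26 -0.08  1.56  0.    1.67 -0.36]
```

```bash
python3 -m creep '[[1,[0,-0.0055,0.010],[0,0,0]],[1,[0,-0.0085,0.0185],[0,0,0]],[1,[0,-0.009,0.0205],[0,0,0]],[1,[0,-0.009,0.0215],[0,0,0]],[1,[0,-0.009,0.0215],[0,0,0]]]'
python3 -c "
from h import *
goto(np.load('pose.npy'),[-.045,0,.179],0)"
```

```text
t: 17.6
eef_pos: [0.4601, -0.0659, 0.1804]
ee_rot: [0.0, 0.672, 0.741, 0.001]
contact_force: [-0.8, 5.0, 11.6]
grip_width: 0.0093
grasp_force: 30.0
t 17.6 tcp [ 0.4601 -0.0659  0.1804] box [-0.0444  0.0013  0.1804] tgt [ 0.4597 -0.0673  0.179 ]
shift [-0.0013 -0.0006  0.0014] turn [ 0.0018 -0.0005 -0.0011] F [-0.79  5.01 11.63] q [-0.27 -0.1   1.61  0.    1.63 -0.36]
```

It resists with 11.6 N downwards, so the cover is seated on the collar. Release, lift and verify.

```bash
python3 -m creep '[[0.6,[0,0,0],[0,0,0]],[0.6,[0,0,0],[0,0,0]],[0.6,[0,0,0],[0,0,0]],[0.6,[0,0,0],[0,0,0]],[0.6,[0,0,0],[0,0,0]]]'
python3 -m creep '[[0.6,[0,0,-0.02],[0,0,0]],[0.6,[0,0,-0.05],[0,0,0]],[0.6,[0,0,-0.1],[0,0,0]],[0.6,[0,-0.04,-0.13],[0,0,0]],[0.6,[0,-0.09,-0.13],[0,0,0]]]'
python3 -m creep '[[0.6,[0,-0.04,0],[0,0,0]],[0.6,[0,-0.04,0],[0,0,0]]]'
python3 - <<'E'
from h import *
from workcell import optics
T0=np.load("top0.npz");S0=np.load("scene0.npz");ims=[]
for n,o,sl in(("top",T0,np.s_[150:310,200:420]),("scene",S0,np.s_[130:330,60:320])):
    c=optics.snapshot(n);ims.append(cv2.resize(c["image"][sl][:,:,::-1],(400,300)));ims.append(cv2.resize(o["image"][sl][:,:,::-1],(400,300)))
cv2.imwrite("pics/end.png",np.vstack([np.hstack(ims[:2]),np.hstack(ims[2:])]))
E
```

```text
t: 18.1
eef_pos: [0.4597, -0.0667, 0.1771]
ee_rot: [-0.001, 0.672, 0.74, -0.001]
contact_force: [-0.4, 0.1, 0.5]
grip_width: 0.0379
grasp_force: 0.0
t: 18.6
eef_pos: [0.3719, -0.076, 0.3122]
ee_rot: [0.003, 0.672, 0.741, 0.001]
contact_force: [-1.1, -0.7, 0.4]
grip_width: 0.0372
grasp_force: 0.0
t: 18.8
eef_pos: [0.3281, -0.0792, 0.3094]
ee_rot: [0.002, 0.673, 0.74, 0.0]
contact_force: [-0.1, -0.7, 0.3]
grip_width: 0.0378
grasp_force: 0.0
```

View pics/end.png

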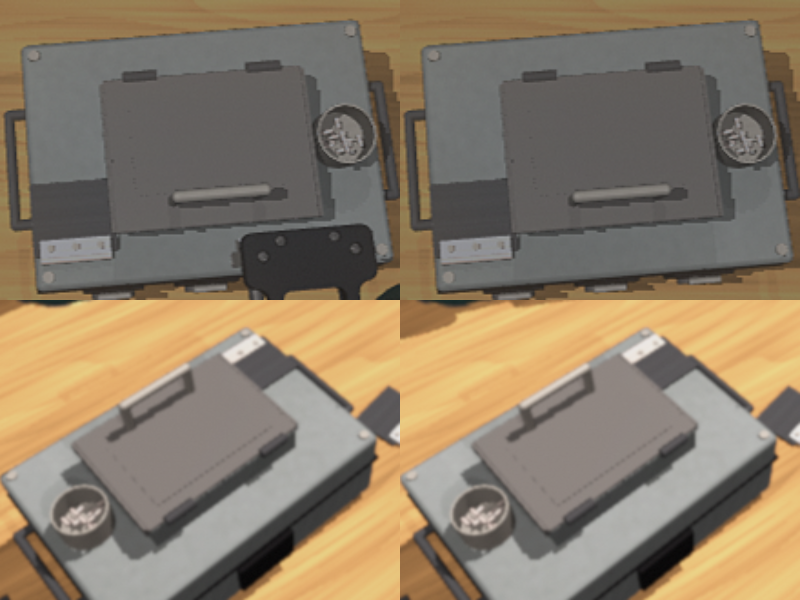

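Now (left column) and start (right column) match: the cover is shut, the bar is at the same pixels, the tin and plate haven't moved, and the arm is clear. Handing in.

```bash
python3 -c "
from workcell import job
print(job.close_job())"
```

```text
the job is handed in; nothing more can be done
None
```

I found all three breakers off by feel, left to right, and threw them towards the hinge; a picture shows them on, the cover is shut again, nothing else on the box moved, and the job is handed in (no verdict was returned).

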